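Check a printed brake lever on its test stand

ROBOT

A 6-joint arm with a two-finger parallel gripper is mounted at the origin on the work surface. World frame = base frame: x ahead of the robot, y to its left, z up, the work surface at z = 0. Lengths are in m, angles in rad, forces in N, time in s.
With the tool pointing down it reaches from about 0.35 to 0.85 m from the base axis. Payload 8.1 kg.
Tool frame: the origin (TCP) lies at the very end of the fingers, on their centre line; the grasp point (between the pads) lies 19 mm behind it; z points along the fingers, y is the direction in which the jaws open and shut (so a half turn about z gives the same grasp; the last joint's range is limited). The gripper opens to 93 mm and grips with 3 to 60 N. Pads are 15 mm wide; open, the fingers measure 128 mm over their backs; the gripper's body (75 mm by 188 mm) begins 65 mm behind the grasp point.
Start: joints at [-1.428, 0.13, 1.488, -0, 1.523, -0.085], TCP at [0.136, -0.584, 0.19] pointing down, gripper open.
Joint ranges: [-2.96, 2.96], [-0.89, 2.26], [0.02, 2.5], [-1.34, 4.48], [0, 2.73], [-2.66, 2.66]. Speed limits (rad/s): [2.39, 2.39, 2.79, 3.14, 3.14, 3.14].

INTERFACE

Orientations are given as a rotation vector (axis times angle).
In Python, from plant import robot gives the robot as it stands.
- The arm moves only by the shell command python3 -m pendant 'ROWS' [OPENING] [FORCE]. ROWS is JSON, a list of rows, each an object with "delta_pos": the shift along the tool's x, y, z in m, a list of three; "spin": the turn about the tool's z in rad. In form: [{"delta_pos": [dx, dy, dz], "spin": spin}, ...]. A call has 1 to 10 rows; each row is the pose to reach, as a shift and turn from the pose measured when the call began, along the tool's axes at that moment; what a row does not reach only later rows make up. A row lasts 1/10 s, in which the tool goes at most 50 mm and 8.59 degrees, less where a joint would pass 70% of its speed; a pose out of reach is approached as far as the arm can. A call with a gripper value outside its range is refused whole. OPENING is the closure, from -1 (fully open) to 1 (shut), set as the call begins (- or left out, the last holds). The fingers move at their own pace and stop on an object; FORCE is the grip in N (left out, the last holds). Time passes only in rows, so rows that repeat a pose let the fingers close. It gives the time, the measured TCP pose, the force and the opening at its end, in the units of the state.
- robot.read_state(): the state, without advancing time (a new reading comes with each control period).
- robot.read_camera(name): name is "scene" or "top"; returns a dict with "color" (384x512x3 uint8, blue, green, red), "camera_matrix" (3x3 intrinsics, pixels), "R" (3x3) and "t" (3): a world point X has camera coordinates R X + t. Camera axes: x right, y down, z forward; pixel columns grow to the right and rows downward; lengths in m; the calibration is good to about 2 mm. A picture is of the moment at which its call begins. There is no depth.
- robot.close_job(): hands the job in, once; it reports no verdict.
Trained networks look in the newest picture that a camera, given by its name, has taken for a name from the list of things; names that differ only in an ending like _2 or _b are one class to them, and where a whole thing is asked for, a point or a joint stands for the part that bears it (a point fixed in the world has none). Each returns a list of dicts, best first, with "score" (0 to 1); they miss things now and then, are a little off and sometimes report something else, mostly with a low value. They report only what shows in the picture. A call takes as long as a camera call.
- robot.outline_of(camera, label): "mask" (384x512 bool, what is visible of it).
- robot.mark_of(camera, label): "location" ([x, y, z] in m, in the coordinates of the camera as it stood for that picture, good to about 4 mm: a listed point, or the origin of a listed thing).
The state is a dict: "t": time; "q": joint angles; "dq": joint speeds; "joint_torque": joint torques, N m; "tool_pos": TCP position; "orientation": TCP orientation; "force": force on the tool from outside, world axes, zero at the start; "wrist_torque": the same for the moment, N m; "opening": finger opening in m.
Only numpy, scipy, OpenCV 4.12 (cv2) and the standard library are available. Lean on these libraries where they do the work, as an engineer would, in place of code of your own. Each camera call takes 0.05 s, during which the arm holds its last target.

TASK

Check the orange hand lever on the handlebar test stand without grasping anything: with the outside of the fingers press it gently all the way in to its stop, keep it there for about a second, and let it come all the way back out. Then press it fully in once more and finish while still holding it against its stop, so that the gap left to the bar can be inspected. Do not touch the bar, and leave the bottle, meter, caliper and spare lever where they are.

Things in the scene. Friction and masses are not known exactly. Their poses are not given: they have to be found in the camera images.
- blade (a point): Orange lever blade, an upright strip 12 mm thick (its x), 22 mm high (its z, vertical). Origin in mid thickness and height, 105 mm from the pivot; the blade runs 43 mm on to the free end (-y) and back to the pivot (+y). +x points level at the bar, the way to press; the face to press, 6 mm to -x, looks roughly at the robot. Axes turn with the lever. 80 mm free below it, nothing above
- lever (a joint): Lever angle about its vertical pivot: 0 fully out (its spring returns it there), 0.36 rad fully in at its stop; grows counter-clockwise seen from above. At the blade's origin the spring takes 2 N to start and 4.2 N to reach the stop, beyond which it is solid. At the stop the free end is still about 10 mm short of the grip on the bar
- pivot (a point): Centre of the lever's vertical pivot pin, at the height of the middle of the blade (110 mm above the table); fixed to the stand. The lever's orange hub is 24 mm across there
- bar: Handlebar: level steel tube 22 mm across, 360 mm long, with a black 32 mm rubber grip beside the lever. Origin mid-length on its axis, 110 mm above the table; y runs along it, -x points to the lever's side. The pivot is 55 mm to -x and 75 mm to +y of the origin. Held by two blue brackets on an aluminium plate
- bottle: Bystander: small closed bottle with red cap, 48 mm across, 115 mm high, standing on the table; origin at the centre of its underside
- meter: Bystander: yellow handheld meter lying on the table, 65 x 130 x 28 mm (x, y, z); origin at the centre of its underside
- caliper: Bystander: steel caliper with black display lying flat beyond the bar, about 70 x 200 mm, 14 mm high; origin at the middle of its beam's underside
- spare: Bystander: white printed spare lever lying loose on the table, 24 x 132 mm, 20 mm high; origin at its underside, about mid-length

How it is judged:
On the way, in this order (a step that is already met when the one before it is completed fails the run):
1. the lever is pressed fully in to its stop by the fingers and kept there (value of joint lever above 0.335 rad and contact force between lever and the fingers above 1 N), for 0.5 s.
2. the lever has come all the way back out (value of joint lever below 0.04 rad), for 0.1 s.
At the end, for the whole second after the job is handed in: The lever is again fully in (joint above 0.335 of 0.36 rad), held there by the fingers with 1 to 40 N, and the four loose things are within 15 mm of where they stood (all of step 1 and contact force between lever and the fingers below 40 N and distance of each of bottle, meter, caliper, spare from where it was at the start of the episode below 0.015 m); the arm keeps its last pose, push and grip.
It fails at once if the lever is pushed with more than 40 N (contact force between lever and the fingers above 40 N or contact force between lever and the arm above 40 N).
It fails at once if the bar is pushed or gripped by the robot (over 3 N) (contact force between bar and the fingers above 3 N or contact force between bar and the arm above 3 N).
It fails at once if the lever is pinched between the fingers instead of pressed with their outside (contact force between lever and the fingers above 1 N and x of the grasp point in the frame of blade between -0.008 and 0.008 m and z of the grasp point in the frame of blade between -0.02 and 0.02 m).
It fails at once if a loose thing is lifted, carried or knocked from its place (over 15 mm) (distance of any of bottle, meter, caliper, spare from where it was at the start of the episode above 0.015 m).
It also fails if it takes over 48 s, if anything falls off the work surface, if the arm or the gripper's body presses on something with over 40 N, if the wrist force passes 120 N, or if a joint passes its speed limit or range.

## Working session

There is one attempt and no reset: what is moved stays moved. The work goes in short steps, Python scripts to look and compute and a shell command to move; the robot and the scene stay as the last step left them, time stands still between calls to the robot, and variables do not carry over. Pictures are saved under pics/ and viewed, and the job is handed in when it is done.

```bash
mkdir -p pics; cat > h.py <<'E'
import numpy as np, cv2
from plant import robot
from scipy.spatial.transform import Rotation as Rn
def look(n,tag):
    c=robot.read_camera(n); cv2.imwrite(f'pics/{tag}.png',c['color']); return c
def marks(n,c,labels):
    R=np.array(c['R']);t=np.array(c['t'])
    for l in labels:
        for m in robot.mark_of(n,l)[:2]:
            print(n,l,round(m['score'],2),np.round(R.T@(np.array(m['location'])-t),4))
E
python3 - <<'E'
from h import *
for n in('scene','top'):
    c=look(n,n+'0'); marks(n,c,['blade','pivot','bar','bottle','meter','caliper','spare'])
s=robot.read_state(); print(s)
print(Rn.from_rotvec(s['orientation']).as_matrix().round(3))
E
```

```text
scene blade 0.87 [0.5949 0.0382 0.109 ]
scene blade 0.23 [0.5793 0.1395 0.1117]
scene pivot 0.7 [0.5758 0.1402 0.1115]
scene bar 0.76 [0.6547 0.0927 0.1114]
scene bar 0.53 [0.5786 0.1385 0.1113]
scene bottle 0.6 [0.439  0.1636 0.0028]
scene meter 0.92 [ 7.94e-01 -1.76e-01 -2.00e-04]
scene caliper 0.7 [0.7946 0.1265 0.0014]
scene spare 0.86 [ 4.923e-01 -4.480e-02 -1.000e-04]
top blade 0.67 [0.5925 0.0332 0.1113]
top pivot 0.66 [0.5766 0.1447 0.1117]
top bar 0.77 [0.6519 0.0903 0.1081]
top bottle 0.83 [0.4383 0.1553 0.0027]
top meter 0.65 [ 0.7976 -0.1773 -0.0024]
top caliper 0.91 [ 7.955e-01  1.276e-01 -5.000e-04]
top caliper 0.2 [ 0.4403  0.1562 -0.0015]
top spare 0.47 [ 0.4949 -0.0507 -0.0061]
{'t': 0.8, 'q': array([-1.42839134e+00,  1.30371352e-01,  1.48818939e+00, -1.39877397e-05,
        1.52298234e+00, -8.54155416e-02]), 'dq': array([-1.18822719e-03, -1.01536687e-03, -1.88830241e-04,  1.61765612e-03,
        3.84110932e-05, -1.19226323e-03]), 'joint_torque': array([ 5.25639352e-04, -5.59688687e+01, -4.92030001e+01,  7.68631906e-02,
        2.22977711e-02,  2.12945019e-05]), 'tool_pos': array([ 0.13552287, -0.58451444,  0.18975818]), 'orientation': array([ 3.12118300e+00,  3.57081606e-01, -1.97194650e-05]), 'force': array([ 0.8278617 ,  0.22624481, -0.19309884]), 'wrist_torque': array([-0.015301  ,  0.014406  , -0.00041622]), 'opening': 0.09261260759469074}
[[ 0.974  0.226 -0.   ]
 [ 0.226 -0.974 -0.   ]
 [-0.     0.    -1.   ]]
```

View pics/scene0.png

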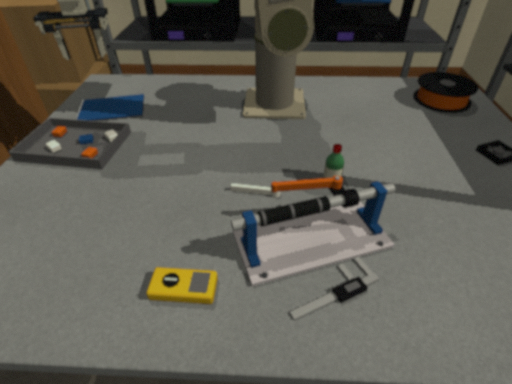

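View pics/top0.png

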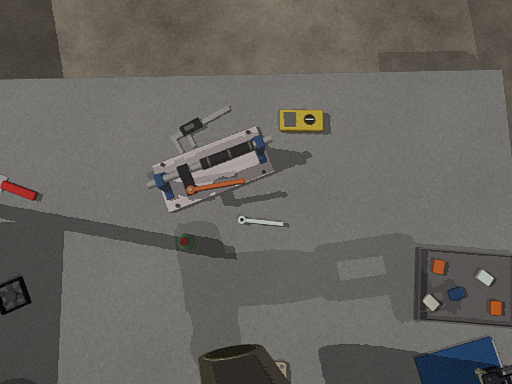

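The scene picture shows the orange lever at about (305,185), in front of the bar on the robot's side. The top picture shows the lever from its hub at (190,190) to its free end at (243,181). The spare is at (262,221) and the bottle at (185,241), both clear of the press area. The marks agree with both pictures. Next I'll refine the lever direction.

```bash
cat >> h.py <<'E'
def ray(c,uv,z):
    K=np.array(c['camera_matrix']);R=np.array(c['R']);t=np.array(c['t'])
    p=cv2.undistortPoints(np.float64(uv).reshape(-1,1,2),K,None).reshape(-1,2)
    d=np.c_[p,np.ones(len(p))]@R; o=-R.T@t
    return o+d*((z-o[2])/d[:,2])[:,None]
def lever(c,n,z=0.115):
    hsv=cv2.cvtColor(c['color'],cv2.COLOR_BGR2HSV)
    m=((hsv[...,0]>5)&(hsv[...,0]<16)&(hsv[...,1]>150)&(hsv[...,2]>90))
    v,u=np.nonzero(m); X=ray(c,np.c_[u,v],z)
    k=(np.hypot(X[:,0]-.59,X[:,1]-.06)<.13); X=X[k]
    b=X[X[:,1]<.115]  # blade without hub
    vx,vy,x0,y0=cv2.fitLine(np.float32(b[:,:2]),cv2.DIST_HUBER,0,1e-3,1e-3).ravel()
    if vy>0: vx,vy=-vx,-vy
    s=(X[:,:2]-[x0,y0])@[vx,vy]
    print(n,'px',len(X),'yaw',round(float(np.arctan2(vx,-vy)),4),'end',np.round([x0+vx*s.max(),y0+vy*s.max()],4),'hubend',np.round([x0+vx*s.min(),y0+vy*s.min()],4))
    return
E
python3 - <<'E'
from h import *
for n in('scene','top'):
    c=robot.read_camera(n); lever(c,n,.121 if n=='top' else .115)
    marks(n,c,['blade','pivot','bar'])
    for o in robot.outline_of(n,'bar')[:1]:
        v,u=np.nonzero(o['mask']);X=ray(c,np.c_[u,v],.11)
        (_,_),(w,h),a=cv2.minAreaRect(np.float32(X[:,:2]*1000)); print(w,h,a)
        vx,vy,_,_=cv2.fitLine(np.float32(X[:,:2]),cv2.DIST_HUBER,0,1e-3,1e-3).ravel();print('baryaw',np.arctan(-vx/vy))
E
```

```text
scene px 612 yaw 0.1761 end [ 0.6032 -0.0012] hubend [0.5752 0.1559]
scene blade 0.57 [0.5949 0.0358 0.1129]
scene pivot 0.76 [0.5766 0.1417 0.1132]
scene pivot 0.39 [0.6525 0.0917 0.1093]
scene bar 0.56 [0.6543 0.0901 0.1103]
49.685035705566406 371.072998046875 21.19627571105957
baryaw 0.35932085
top px 251 yaw 0.1547 end [ 0.5982 -0.0048] hubend [0.5739 0.1511]
top blade 0.89 [0.5964 0.0349 0.114 ]
top pivot 0.63 [0.5785 0.1405 0.1132]
top bar 0.96 [0.6559 0.094  0.1087]
36.60889434814453 358.49615478515625 21.414915084838867
baryaw 0.35643917
```

```bash
python3 -m pendant '[{"delta_pos":[0,0,0],"spin":0}]' 1 20
```

```text
t: 1.4
tool_pos: [0.1355, -0.5845, 0.1897]
orientation: [-3.121, -0.357, 0.0]
force: [0.0, 0.3, 0.6]
opening: 0.0882
```

```bash
python3 -m pendant '[{"delta_pos":[0.015,-0.014,0],"spin":-0.05},{"delta_pos":[0.045,-0.042,0],"spin":-0.13},{"delta_pos":[0.075,-0.070,0],"spin":-0.21},{"delta_pos":[0.105,-0.098,0],"spin":-0.29},{"delta_pos":[0.135,-0.126,0],"spin":-0.37},{"delta_pos":[0.165,-0.154,0],"spin":-0.45},{"delta_pos":[0.195,-0.182,0],"spin":-0.53},{"delta_pos":[0.225,-0.210,0],"spin":-0.61},{"delta_pos":[0.25,-0.234,0],"spin":-0.69},{"delta_pos":[0.27,-0.2525,0],"spin":-0.75}]'
cat > g.py <<'E'
from h import *
import sys
# target TCP xy, tool yaw a (tool y along blade +x)
def goal(gx,gy,gz,a):
    s=robot.read_state(); M=Rn.from_rotvec(s['orientation']).as_matrix()
    d=M.T@(np.array([gx,gy,gz])-s['tool_pos'])
    yaw=np.arctan2(M[1,1],M[0,1])
    print('t',round(s['t'],2),'delta',d.round(4),'spin',round(yaw-a,4),'| pos',s['tool_pos'].round(4),'yaw',round(yaw,4),'F',np.round(s['force'],1),'op',round(s['opening'],4))
goal(*map(float,sys.argv[1:5]))
E
python3 g.py 0.5467 0.0296 0.19 0.165
```

```text
t: 2.4
tool_pos: [0.3425, -0.2758, 0.19]
orientation: [2.77, 1.481, 0.001]
force: [0.5, 0.1, -0.2]
opening: 0.0097
t 2.4 delta [3.674e-01 2.000e-04 1.000e-04] spin -0.7539 | pos [ 0.3425 -0.2758  0.19  ] yaw -0.5889 F [ 0.5  0.1 -0.2] op 0.0097
```

```bash
python3 -m pendant '[{"delta_pos":[0.04,0,0],"spin":-0.08},{"delta_pos":[0.08,0,0],"spin":-0.16},{"delta_pos":[0.12,0,0],"spin":-0.24},{"delta_pos":[0.16,0,0],"spin":-0.32},{"delta_pos":[0.20,0,0],"spin":-0.40},{"delta_pos":[0.24,0,0],"spin":-0.48},{"delta_pos":[0.28,0,0],"spin":-0.56},{"delta_pos":[0.315,0,0],"spin":-0.64},{"delta_pos":[0.345,0,0],"spin":-0.71},{"delta_pos":[0.367,0,0],"spin":-0.754}]'
python3 - <<'E'
from h import *
for n in('scene','top'):
    c=look(n,n+'1'); lever(c,n,.121 if n=='top' else .115); marks(n,c,['blade'])
E
python3 g.py 0.5467 0.0296 0.088 0.165
```

```text
t: 3.4
tool_pos: [0.5471, 0.0313, 0.19]
orientation: [2.025, 2.401, 0.001]
force: [0.1, -0.7, 0.5]
opening: 0.0007
scene px 610 yaw 0.1733 end [ 0.6036 -0.0016] hubend [0.576 0.156]
scene blade 0.74 [0.5918 0.0372 0.1117]
t 3.55 delta [-7.000e-04  1.000e-04  1.018e-01] spin 0.0018 | pos [0.5464 0.0303 0.1898] yaw 0.1668 F [ 0.3 -0.9 -0.5] op 0.0003Traceback (most recent call last):
  File "<stdin>", line 3, in <module>
  File "h.py", line 22, in lever
    vx,vy,x0,y0=cv2.fitLine(np.float32(b[:,:2]),cv2.DIST_HUBER,0,1e-3,1e-3).ravel()
                ~~~~~~~~~~~^^^^^^^^^^^^^^^^^^^^^^^^^^^^^^^^^^^^^^^^^^^^^^^^
cv2.error: OpenCV(4.12.0) /io/opencv/modules/imgproc/src/linefit.cpp:50: error: (-215:Assertion failed) count > 0 in function 'fitLine2D_wods'
```

View pics/scene1.png

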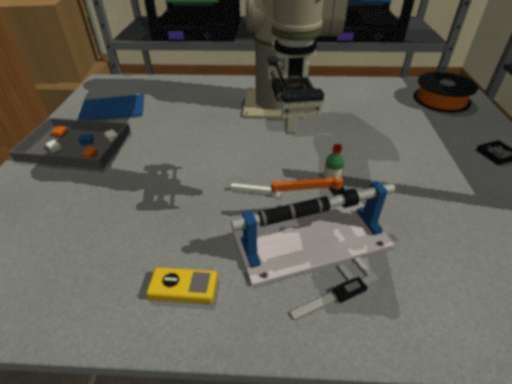

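View pics/top1.png

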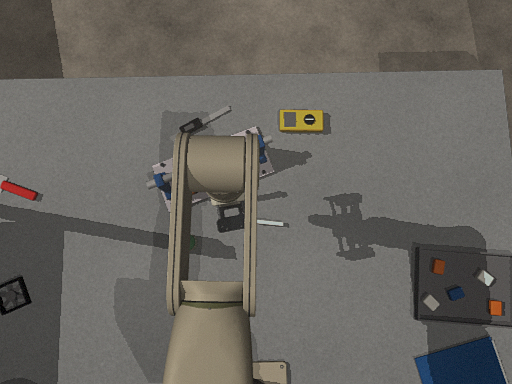

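The scene picture shows closed fingers above and on the robot's side of the blade, with the tip at about (291,130). The top view shows the arm covering the lever. I'll lower straight down.

```bash
python3 -m pendant '[{"delta_pos":[0,0,0.01],"spin":0},{"delta_pos":[0,0,0.03],"spin":0},{"delta_pos":[0,0,0.05],"spin":0},{"delta_pos":[0,0,0.07],"spin":0},{"delta_pos":[0,0,0.088],"spin":0},{"delta_pos":[0,0,0.098],"spin":0},{"delta_pos":[0,0,0.102],"spin":0},{"delta_pos":[0,0,0.102],"spin":0}]'
python3 - <<'E'
from h import *
c=look('scene','scene2'); lever(c,'scene')
I=cv2.imread('pics/scene2.png')[100:260,200:420]; cv2.imwrite('pics/scene2c.png',cv2.resize(I,None,fx=3.5,fy=3.5,interpolation=cv2.INTER_CUBIC))
E
python3 g.py 0.5467 0.0296 0.088 0.165
```

```text
t: 4.35
tool_pos: [0.546, 0.0298, 0.0875]
orientation: [-2.03, -2.398, 0.001]
force: [0.3, -0.4, 0.0]
opening: 0.0007
scene px 614 yaw 0.1796 end [ 0.604  -0.0017] hubend [0.5752 0.1571]
t 4.4 delta [-0.0003 -0.      0.0003] spin 0.0012 | pos [0.5467 0.0299 0.0883] yaw 0.1662 F [ 0.5 -0.6  0.4] op 0.0008
```

View pics/scene2c.png

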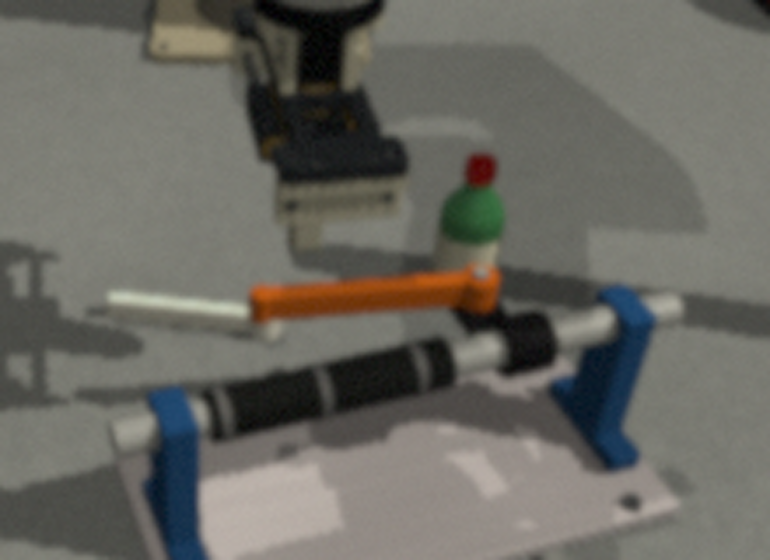

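```bash
python3 - <<'E'
from h import *
c=look('scene','scene3')
for P in([.5467,.03,.088],[.5467,.03,.17],[.594,.0375,.11],[.577,.141,.11]):
    print(cv2.projectPoints(np.float64([P]),cv2.Rodrigues(np.array(c['R']))[0],np.array(c['t']).reshape(3,1),np.array(c['camera_matrix']),None)[0].ravel())
I=c['color'][100:260,200:420]; cv2.imwrite('pics/scene3c.png',cv2.resize(I,None,fx=3.5,fy=3.5,interpolation=cv2.INTER_CUBIC))
E
```

```text
[285.43758096 179.79312732]
[287.24953766 151.09863769]
[289.65594755 185.89973765]
[336.0220989  182.14382804]
```

View pics/scene3c.png

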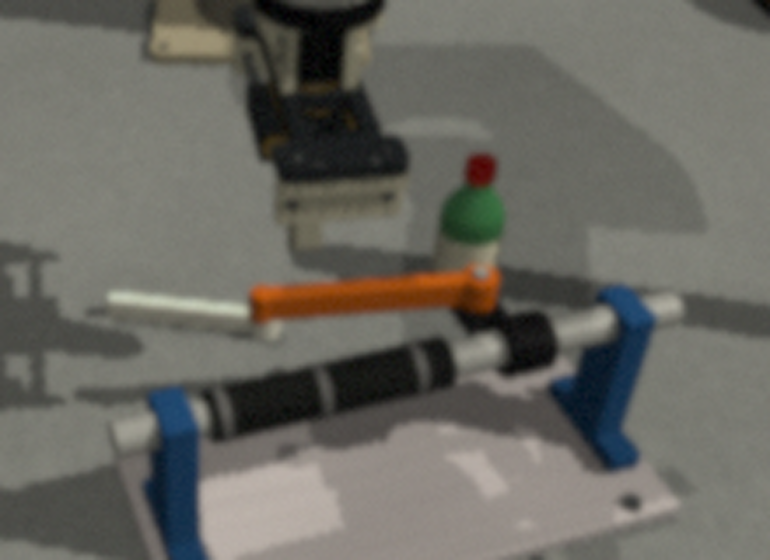

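```bash
python3 - <<'E'
from h import *
c=robot.read_camera('scene')
for P in([.5467,.03,.19],):
    print(cv2.projectPoints(np.float64([P]),cv2.Rodrigues(np.array(c['R']))[0],np.array(c['t']).reshape(3,1),np.array(c['camera_matrix']),None)[0].ravel())
def enh(I): 
    g=I.astype(float); return np.clip((g-70)*2.2,0,255).astype(np.uint8)
a=cv2.imread('pics/scene1.png')[80:200,240:340]; b=c['color'][110:200,250:340]
cv2.imwrite('pics/e1.png',np.hstack([cv2.resize(enh(a),(380,456),interpolation=0),cv2.resize(enh(b),(400,456),interpolation=0)]))
E
```

```text
[287.73079201 143.4774025 ]
```

View pics/e1.png

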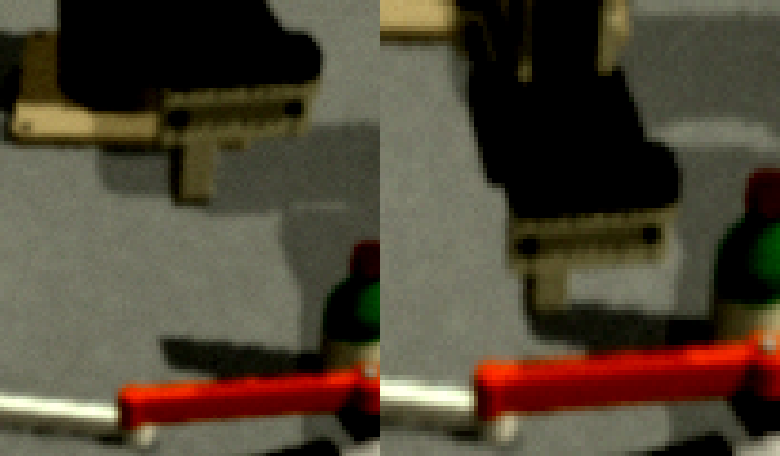

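```bash
python3 - <<'E'
from h import *
c=robot.read_camera('scene')
pr=lambda P:cv2.projectPoints(np.float64(P),cv2.Rodrigues(np.array(c['R']))[0],np.array(c['t']).reshape(3,1),np.array(c['camera_matrix']),None)[0].reshape(-1,2)
p=np.array([.1355,-.5845,.1898]);y=np.array([.226,-.974,0])
for k in(.055,-.055): print(pr([p+k*y,p+k*y+[0,0,.019],p+k*y+[0,0,.084]]).round(1).tolist())
I=cv2.imread('pics/scene0.png')[0:75,25:125]
J=cv2.resize(I,None,fx=7,fy=7,interpolation=0)
for k in(.055,-.055):
  for q in pr([p+k*y,p+k*y+[0,0,.084]]): cv2.circle(J,tuple(int(v) for v in ((q-[25,0])*7)),4,(0,0,255),-1)
cv2.imwrite('pics/e2.png',np.clip(J.astype(int)*2,0,255).astype(np.uint8))
# now: overlay
q=np.array([.5467,.03,.088]); a=.166; n=np.array([np.cos(a),np.sin(a),0]); x=np.array([-n[1],n[0],0])
I=cv2.resize(c['color'][110:210,230:350],None,fx=6,fy=6,interpolation=0)
for P in [q+s*n*.0175+r*x*.0075+[0,0,h] for s in(-1,1) for r in(-1,1) for h in(0,.084)]+[q+s*n*.094+r*x*.0375+[0,0,.084] for s in(-1,1) for r in(-1,1)]:
    v=(pr([P])[0]-[230,110])*6; cv2.circle(I,(int(v[0]),int(v[1])),3,(0,0,255),-1)
cv2.imwrite('pics/e3.png',I)
E
```

```text
[[69.8, 67.3], [67.5, 61.3], [59.6, 39.4]]
[[106.4, 64.5], [104.6, 58.5], [98.3, 36.8]]
```

View pics/e2.png

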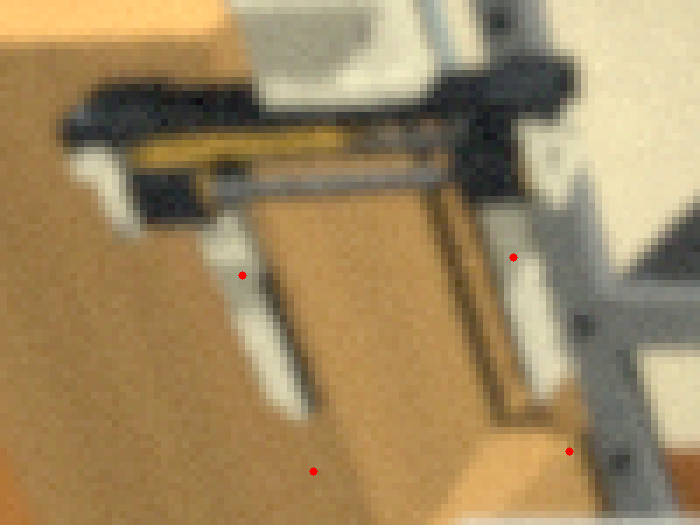

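View pics/e3.png

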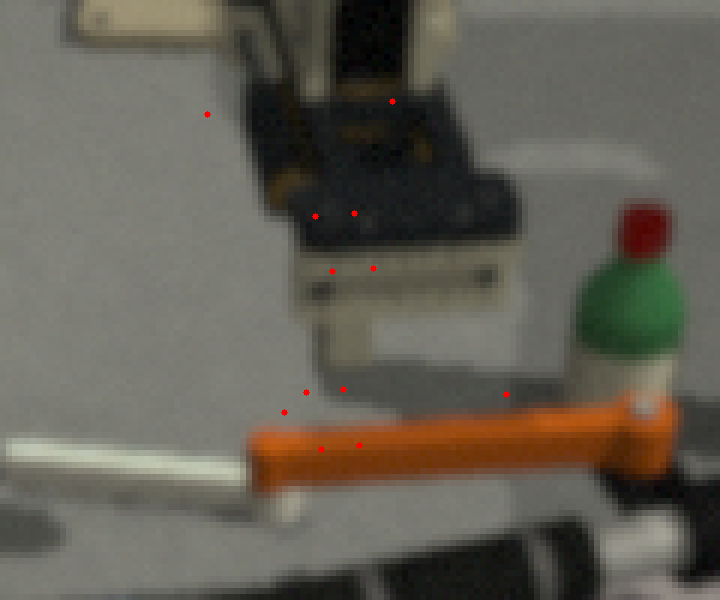

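```bash
python3 - <<'E'
from h import *
c=robot.read_camera('scene')
pr=lambda P:cv2.projectPoints(np.float64(P),cv2.Rodrigues(np.array(c['R']))[0],np.array(c['t']).reshape(3,1),np.array(c['camera_matrix']),None)[0].reshape(-1,2)
print(np.array(c['camera_matrix']).round(1).tolist(), (-np.array(c['R']).T@c['t']).round(3))
print('base',pr([[0,0,0],[.1,.1,0],[.1,-.1,0]]).round(1).tolist())
c2=robot.read_camera('top'); print('topcam',(-np.array(c2['R']).T@c2['t']).round(3))
print(cv2.projectPoints(np.float64([[0,0,0],[.1,-.1,0],[.1355,-.5845,.19]]),cv2.Rodrigues(np.array(c2['R']))[0],np.array(c2['t']).reshape(3,1),np.array(c2['camera_matrix']),None)[0].reshape(-1,2).round(1).tolist())
I=cv2.imread('pics/scene0.png'); J=cv2.resize(I[60:140,200:350],None,fx=5,fy=5)
cv2.imwrite('pics/e4.png',J)
J=cv2.resize(cv2.imread('pics/top0.png')[280:384,360:512],None,fx=5,fy=5); cv2.imwrite('pics/e5.png',J)
E
```

```text
[[348.8, 0.0, 253.7], [0.0, 348.8, 188.2], [0.0, 0.0, 1.0]] [ 1.181 -0.005  0.614]
base [[273.9, 103.5], [302.5, 117.6], [245.0, 116.6]]
topcam [ 0.4   -0.022  1.31 ]
[[247.1, 402.3], [282.4, 363.3], [491.5, 362.6]]
```

View pics/e4.png

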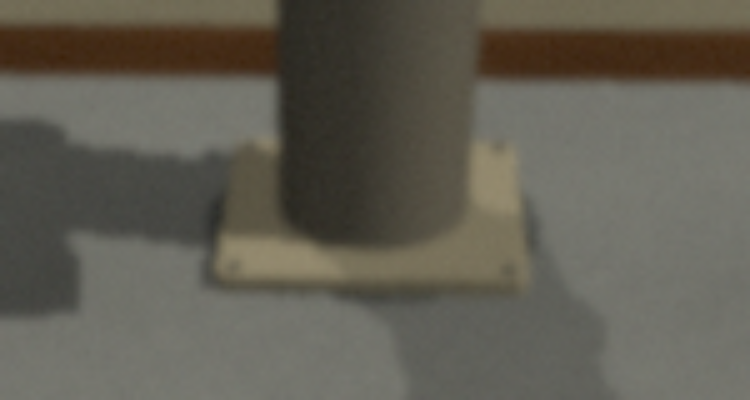

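View pics/e5.png

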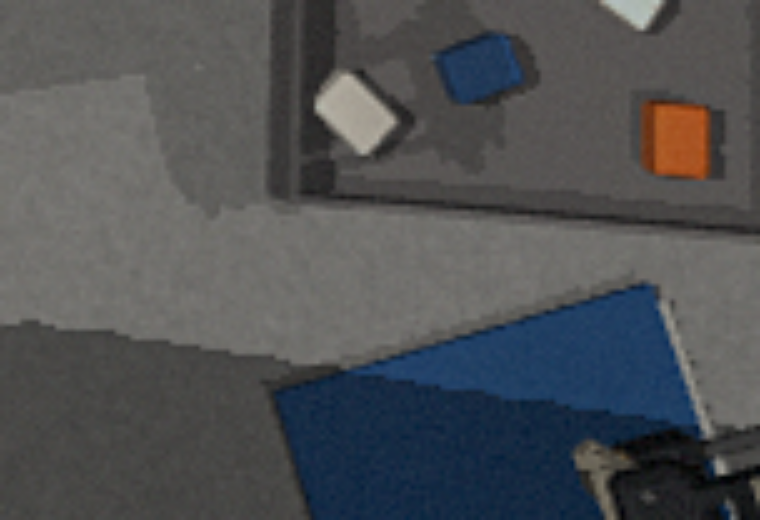

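The fingertips appear about 24 mm higher in the pictures than the reported TCP, both at the start pose and here. The base plate and the stand project correctly, so the camera calibration isn't the cause. If I go 24 mm lower, the fingers cover the blade height whichever reading is right.

```bash
python3 -m pendant '[{"delta_pos":[0,0,0.006],"spin":0},{"delta_pos":[0,0,0.014],"spin":0},{"delta_pos":[0,0,0.021],"spin":0},{"delta_pos":[0,0,0.024],"spin":0},{"delta_pos":[0,0,0.024],"spin":0}]'
python3 - <<'E'
from h import *
c=look('scene','scene4'); lever(c,'scene')
I=c['color'][100:260,200:420]; cv2.imwrite('pics/scene4c.png',cv2.resize(I,None,fx=3.5,fy=3.5,interpolation=cv2.INTER_CUBIC))
E
python3 g.py 0.5707 0.0337 0.064 0.165
```

```text
t: 5.15
tool_pos: [0.5462, 0.0303, 0.0635]
orientation: [-2.028, -2.399, 0.001]
force: [-0.5, -0.5, -1.2]
opening: 0.0004
scene px 604 yaw 0.1736 end [ 0.6036 -0.0016] hubend [0.5758 0.1571]
t 5.2 delta [-0.0006  0.0243  0.0001] spin 0.0018 | pos [0.5467 0.0303 0.0641] yaw 0.1668 F [ 0.5  0.3 -0.3] op 0.0003
```

View pics/scene4c.png

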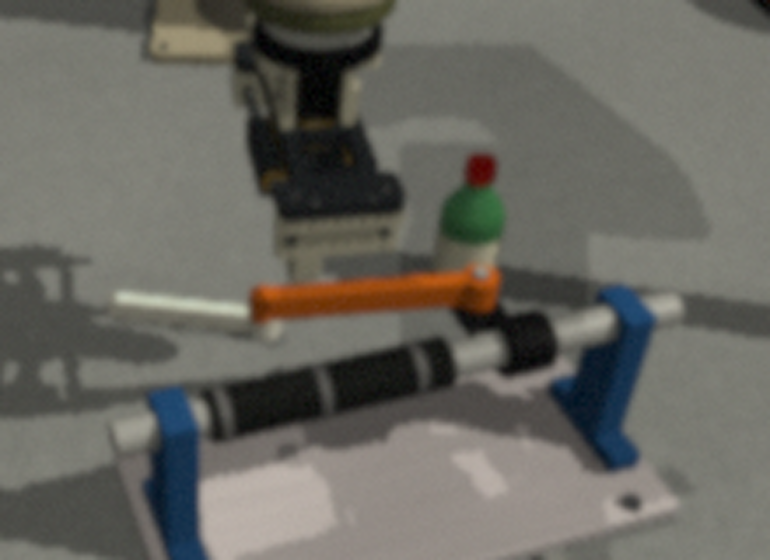

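The scene picture shows the tip just behind the blade top at crop (305,278). The slab at crop (340,250) is the front end of the body and sits well above the bar. I'll move slowly to contact.

```bash
python3 -m pendant '[{"delta_pos":[0,0.004,0],"spin":0},{"delta_pos":[0,0.010,0],"spin":0},{"delta_pos":[0,0.016,0],"spin":0},{"delta_pos":[0,0.021,0],"spin":0},{"delta_pos":[0,0.024,0],"spin":0},{"delta_pos":[0,0.026,0],"spin":0},{"delta_pos":[0,0.028,0],"spin":0},{"delta_pos":[0,0.030,0],"spin":0},{"delta_pos":[0,0.030,0],"spin":0}]'
python3 - <<'E'
from h import *
c=look('scene','scene5'); lever(c,'scene')
I=c['color'][100:260,200:420]; cv2.imwrite('pics/scene5c.png',cv2.resize(I,None,fx=3.5,fy=3.5,interpolation=cv2.INTER_CUBIC))
E
python3 g.py 0.5707 0.0337 0.064 0.165
```

```text
t: 6.1
tool_pos: [0.5762, 0.0351, 0.0641]
orientation: [2.028, 2.398, -0.0]
force: [-2.4, -2.2, 2.4]
opening: 0.0006
scene px 581 yaw 0.2135 end [6.112e-01 2.000e-04] hubend [0.5772 0.1567]
t 6.15 delta [-0.0005 -0.0056  0.0001] spin 0.0018 | pos [0.5761 0.0351 0.0641] yaw 0.1668 F [-2.5 -2.7  2.5] op 0.0006
```

View pics/scene5c.png

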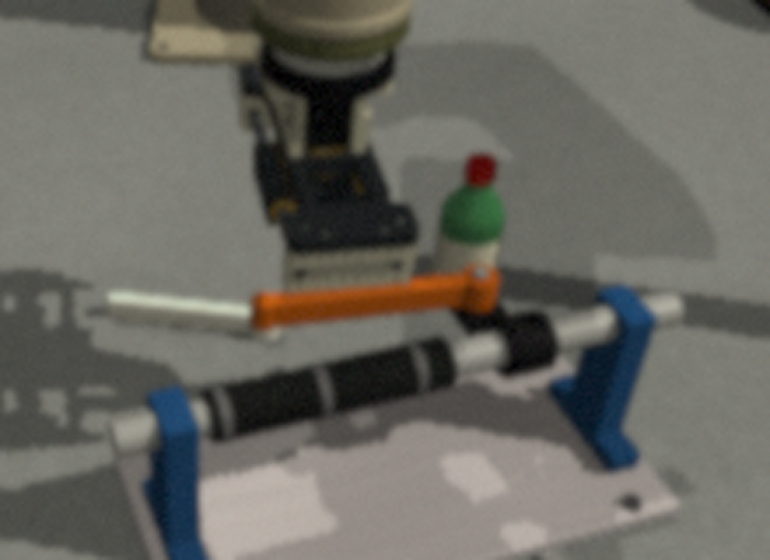

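The lever is touching the finger back and has moved about 0.04 rad. The bar is clear in the picture. I'll work out the arc to the stop in tool axes.

```bash
cat > arc.py <<'E'
from h import *
import sys
def arc(ths,a=.168,p=np.array([.577,.141]),R=.105,off=.0235):
    s=robot.read_state(); M=Rn.from_rotvec(s['orientation']).as_matrix(); yaw=np.arctan2(M[1,1],M[0,1])
    print('t',round(s['t'],2),'pos',s['tool_pos'].round(4),'yaw',round(yaw,3),'F',s['force'].round(1))
    for th in ths:
        f=a+th; g=p+R*np.array([np.sin(f),-np.cos(f)])-off*np.array([np.cos(f),np.sin(f)])
        print(th,(M.T@np.r_[g-s['tool_pos'][:2],0]).round(4)[:2],'spin',round(yaw-f,3),g.round(4))
arc(map(float,sys.argv[1:]))
E
python3 arc.py 0.05 0.1 0.15 0.2 0.25 0.3 0.33 0.36
```

```text
t 6.15 pos [0.5761 0.0351 0.0641] yaw 0.167 F [-2.5 -2.7  2.5]
0.05 [-0.0018  0.0003] spin -0.051 [0.5768 0.0334]
0.1 [-0.0025  0.0057] spin -0.101 [0.5821 0.0335]
0.15 [-0.003  0.011] spin -0.151 [0.5875 0.0339]
0.2 [-0.0033  0.0164] spin -0.201 [0.5928 0.0346]
0.25 [-0.0033  0.0218] spin -0.251 [0.5981 0.0355]
0.3 [-0.0029  0.0271] spin -0.301 [0.6034 0.0367]
0.33 [-0.0026  0.0303] spin -0.331 [0.6065 0.0375]
0.36 [-0.0022  0.0335] spin -0.361 [0.6096 0.0385]
```

```bash
python3 -m pendant '[{"delta_pos":[-0.002,0.002,0],"spin":-0.06},{"delta_pos":[-0.0025,0.0057,0],"spin":-0.10},{"delta_pos":[-0.003,0.0095,0],"spin":-0.135},{"delta_pos":[-0.003,0.013,0],"spin":-0.17},{"delta_pos":[-0.0033,0.0165,0],"spin":-0.20},{"delta_pos":[-0.0033,0.020,0],"spin":-0.235},{"delta_pos":[-0.003,0.0235,0],"spin":-0.27},{"delta_pos":[-0.003,0.027,0],"spin":-0.30},{"delta_pos":[-0.0026,0.0285,0],"spin":-0.32},{"delta_pos":[-0.0026,0.0290,0],"spin":-0.33}]'
python3 - <<'E'
from h import *
c=look('scene','scene6'); lever(c,'scene')
I=c['color'][100:260,200:420]; cv2.imwrite('pics/scene6c.png',cv2.resize(I,None,fx=3.5,fy=3.5,interpolation=cv2.INTER_CUBIC))
E
python3 arc.py .3 .33 .36 .38
```

```text
t: 7.15
tool_pos: [0.6051, 0.0373, 0.0639]
orientation: [1.606, 2.7, -0.001]
force: [-3.7, -1.3, 1.7]
opening: 0.0005
scene px 377 yaw 0.3573 end [0.644  0.0132] hubend [0.5883 0.1622]
t 7.2 pos [0.6051 0.0373 0.0639] yaw 0.498 F [-4.2 -1.1  0.2]
0.3 [ 0.0003 -0.0018] spin 0.03 [0.6034 0.0367]
0.33 [-0.0004  0.0014] spin -0.0 [0.6065 0.0375]
0.36 [-0.0011  0.0045] spin -0.03 [0.6096 0.0385]
0.38 [-0.0015  0.0066] spin -0.05 [0.6116 0.0391]
```

View pics/scene6c.png

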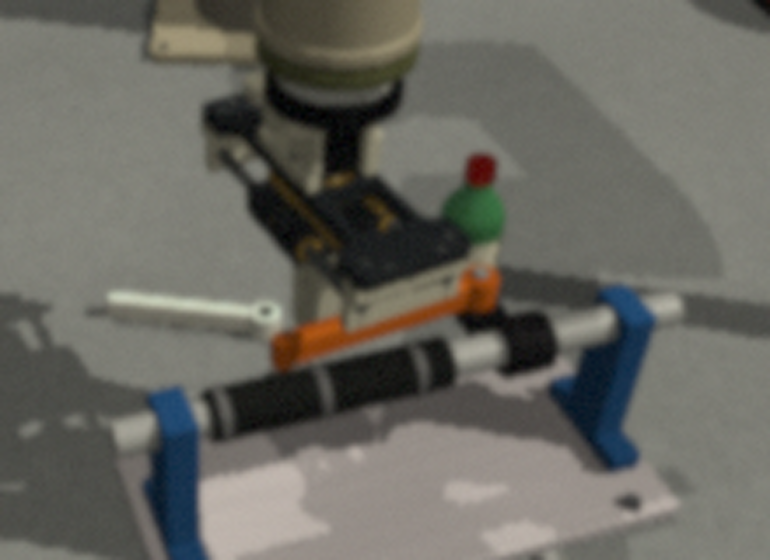

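The lever is nearly in, and there is a clear gap to the grip. I'll creep to the stop, watching the force.

```bash
python3 -m pendant '[{"delta_pos":[-0.0004,0.001,0],"spin":-0.01},{"delta_pos":[-0.0006,0.002,0],"spin":-0.02},{"delta_pos":[-0.0006,0.002,0],"spin":-0.02}]'; python3 arc.py .36
```

```text
t: 7.5
tool_pos: [0.6071, 0.0378, 0.0639]
orientation: [-1.578, -2.716, 0.001]
force: [-4.2, -0.2, 1.5]
opening: 0.0005
t 7.5 pos [0.6071 0.0378 0.0639] yaw 0.518 F [-4.2 -0.2  1.5]
0.36 [-0.0007  0.0025] spin -0.01 [0.6096 0.0385]
```

```bash
python3 -m pendant '[{"delta_pos":[-0.0002,0.0005,0],"spin":-0.005},{"delta_pos":[-0.0003,0.001,0],"spin":-0.01},{"delta_pos":[-0.0003,0.001,0],"spin":-0.01}]'; python3 arc.py .36
```

```text
t: 7.8
tool_pos: [0.6081, 0.0381, 0.0639]
orientation: [-1.564, -2.725, 0.001]
force: [-3.7, -0.7, 2.1]
opening: 0.0003
t 7.8 pos [0.6081 0.0381 0.0639] yaw 0.529 F [-3.7 -0.7  2.1]
0.36 [-0.0004  0.0015] spin 0.001 [0.6096 0.0385]
```

```bash
python3 -m pendant '[{"delta_pos":[0,0.0005,0],"spin":0},{"delta_pos":[0,0.001,0],"spin":0},{"delta_pos":[0,0.001,0],"spin":0}]'
```

```text
t: 8.1
tool_pos: [0.6091, 0.0385, 0.0639]
orientation: [1.564, 2.724, -0.001]
force: [-4.7, -1.2, 1.6]
opening: 0.0007
```

```bash
python3 -m pendant '[{"delta_pos":[0,0.0005,0],"spin":0},{"delta_pos":[0,0.0007,0],"spin":0},{"delta_pos":[0,0.0007,0],"spin":0}]'
```

```text
t: 8.4
tool_pos: [0.6096, 0.0389, 0.0639]
orientation: [1.564, 2.725, -0.001]
force: [-4.6, -0.3, 1.7]
opening: 0.0001
```

```bash
python3 -m pendant '[{"delta_pos":[0,0.0005,0],"spin":0},{"delta_pos":[0,0.0007,0],"spin":0},{"delta_pos":[0,0.0007,0],"spin":0}]'
```

```text
t: 8.7
tool_pos: [0.6098, 0.0389, 0.0639]
orientation: [-1.564, -2.724, 0.003]
force: [-6.9, -1.5, 2.4]
opening: 0.0005
```

```bash
python3 -m pendant '[{"delta_pos":[0,0.0005,0],"spin":0},{"delta_pos":[0,0.0007,0],"spin":0},{"delta_pos":[0,0.0007,0],"spin":0}]'; python3 arc.py .36
```

```text
t: 9.0
tool_pos: [0.6097, 0.0389, 0.0638]
orientation: [-1.564, -2.723, 0.004]
force: [-8.5, -0.7, 3.4]
opening: 0.0005
t 9.0 pos [0.6097 0.0389 0.0638] yaw 0.528 F [-8.5 -0.7  3.4]
0.36 [-0.0003 -0.0003] spin 0.0 [0.6096 0.0385]
```

The position has stopped advancing and the force is rising, so this is the stop. I'll hold it with a slight lead.

```bash
python3 -m pendant '[{"delta_pos":[0,0.0007,0],"spin":0},{"delta_pos":[0,0.0007,0],"spin":0},{"delta_pos":[0,0.0007,0],"spin":0},{"delta_pos":[0,0.0007,0],"spin":0},{"delta_pos":[0,0.0007,0],"spin":0},{"delta_pos":[0,0.0007,0],"spin":0},{"delta_pos":[0,0.0007,0],"spin":0},{"delta_pos":[0,0.0007,0],"spin":0}]'
python3 - <<'E'
from h import *
c=look('scene','scene7'); lever(c,'scene')
I=c['color'][100:260,200:420]; cv2.imwrite('pics/scene7c.png',cv2.resize(I,None,fx=3.5,fy=3.5,interpolation=cv2.INTER_CUBIC))
E
python3 arc.py .36 .3 .2 .1 0 -.1
```

```text
t: 9.8
tool_pos: [0.6097, 0.0389, 0.0638]
orientation: [-1.563, -2.722, 0.006]
force: [-8.2, -2.2, 4.3]
opening: 0.0003
scene px 312 yaw 0.3525 end [0.6476 0.0153] hubend [0.593  0.1638]
t 9.85 pos [0.6097 0.0389 0.0638] yaw 0.528 F [-8.3 -2.6  3.6]
0.36 [-0.0003 -0.0003] spin 0.0 [0.6096 0.0385]
0.3 [ 0.0013 -0.0065] spin 0.06 [0.6034 0.0367]
0.2 [ 0.0047 -0.0167] spin 0.16 [0.5928 0.0346]
0.1 [ 0.0092 -0.0265] spin 0.26 [0.5821 0.0335]
0.0 [ 0.0147 -0.0357] spin 0.36 [0.5714 0.0335]
-0.1 [ 0.021  -0.0444] spin 0.46 [0.5607 0.0346]
```

View pics/scene7c.png

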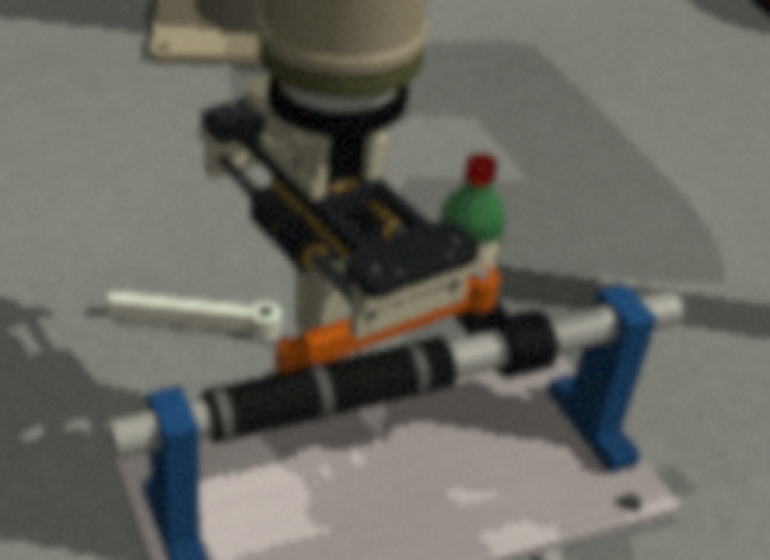

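Held for over 1 s at about 9 N. In the picture the blade is next to the grip with a gap left. I'll let it back out along the same arc.

```bash
python3 -m pendant '[{"delta_pos":[0.0005,-0.003,0],"spin":0.02},{"delta_pos":[0.0013,-0.0065,0],"spin":0.06},{"delta_pos":[0.0025,-0.011,0],"spin":0.10},{"delta_pos":[0.0045,-0.016,0],"spin":0.15},{"delta_pos":[0.0065,-0.021,0],"spin":0.20},{"delta_pos":[0.009,-0.026,0],"spin":0.25},{"delta_pos":[0.0115,-0.031,0],"spin":0.305},{"delta_pos":[0.0147,-0.036,0],"spin":0.36},{"delta_pos":[0.0165,-0.041,0],"spin":0.36},{"delta_pos":[0.018,-0.046,0],"spin":0.36}]'
python3 -m pendant '[{"delta_pos":[0,-0.003,0],"spin":0},{"delta_pos":[0,-0.003,0],"spin":0},{"delta_pos":[0,-0.003,0],"spin":0}]'
python3 - <<'E'
from h import *
c=look('scene','scene8'); lever(c,'scene');marks('scene',c,['blade','bottle','meter','caliper','spare'])
I=c['color'][100:260,200:420]; cv2.imwrite('pics/scene8c.png',cv2.resize(I,None,fx=3.5,fy=3.5,interpolation=cv2.INTER_CUBIC))
E
python3 arc.py 0 .1 .2 .3 .33 .36
```

```text
t: 10.85
tool_pos: [0.5613, 0.0313, 0.0644]
orientation: [-2.025, -2.401, 0.005]
force: [-0.1, -0.7, 0.3]
opening: 0.0004
t: 11.15
tool_pos: [0.5587, 0.0307, 0.0647]
orientation: [-2.025, -2.402, 0.004]
force: [0.7, -0.4, -0.3]
opening: 0.0005
scene px 615 yaw 0.1741 end [ 0.6034 -0.0012] hubend [0.5756 0.1571]
scene blade 0.74 [0.5948 0.0378 0.1096]
scene bottle 0.74 [0.4387 0.1592 0.0032]
scene meter 0.97 [ 0.7922 -0.1744  0.002 ]
scene caliper 0.57 [0.7962 0.1266 0.0024]
scene spare 0.68 [ 0.4932 -0.0439  0.0026]
t 11.45 pos [0.5585 0.0308 0.0644] yaw 0.17 F [0.8 0.2 0.7]
0.0 [0.0006 0.0132] spin 0.002 [0.5714 0.0335]
0.1 [-0.0013  0.0238] spin -0.098 [0.5821 0.0335]
0.2 [-0.0021  0.0345] spin -0.198 [0.5928 0.0346]
0.3 [-0.0018  0.0453] spin -0.298 [0.6034 0.0367]
0.33 [-0.0015  0.0485] spin -0.328 [0.6065 0.0375]
0.36 [-0.0011  0.0517] spin -0.358 [0.6096 0.0385]
```

View pics/scene8c.png

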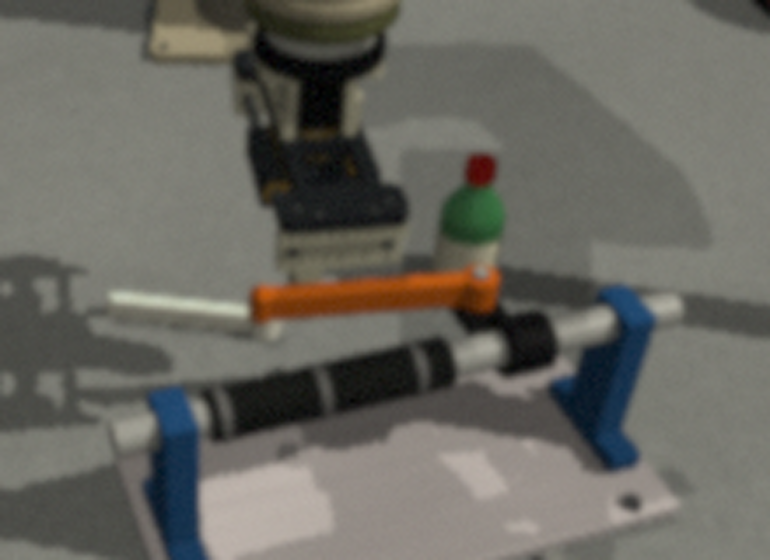

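The lever is fully back out: its yaw is 0.174, as at the start, and the fingers are 13 mm clear of it. Now the second press.

```bash
python3 -m pendant '[{"delta_pos":[0,0.005,0],"spin":0},{"delta_pos":[0,0.010,0],"spin":0},{"delta_pos":[0,0.014,0],"spin":-0.02},{"delta_pos":[-0.0008,0.019,0],"spin":-0.06},{"delta_pos":[-0.0013,0.024,0],"spin":-0.10},{"delta_pos":[-0.0018,0.029,0],"spin":-0.145},{"delta_pos":[-0.002,0.034,0],"spin":-0.195},{"delta_pos":[-0.002,0.039,0],"spin":-0.24},{"delta_pos":[-0.0018,0.0435,0],"spin":-0.285},{"delta_pos":[-0.0017,0.0465,0],"spin":-0.32}]'; python3 arc.py .36
```

```text
t: 12.45
tool_pos: [0.6046, 0.0367, 0.0642]
orientation: [-1.612, -2.694, 0.006]
force: [-3.7, -1.2, 3.6]
opening: 0.0006
t 12.45 pos [0.6046 0.0367 0.0642] yaw 0.493 F [-3.7 -1.2  3.6]
0.36 [-0.0008  0.0052] spin -0.035 [0.6096 0.0385]
```

```bash
python3 -m pendant '[{"delta_pos":[-0.0002,0.0015,0],"spin":-0.01},{"delta_pos":[-0.0004,0.003,0],"spin":-0.02},{"delta_pos":[-0.0006,0.0042,0],"spin":-0.035},{"delta_pos":[-0.0006,0.0045,0],"spin":-0.035}]'; python3 arc.py .36
```

```text
t: 12.85
tool_pos: [0.6089, 0.0381, 0.0642]
orientation: [-1.564, -2.723, 0.007]
force: [-2.3, -2.5, 3.4]
opening: 0.0004
t 12.85 pos [0.6089 0.0381 0.0642] yaw 0.528 F [-2.3 -2.5  3.4]
0.36 [-0.0001  0.0008] spin 0.0 [0.6096 0.0385]
```

```bash
python3 -m pendant '[{"delta_pos":[0,0.0005,0],"spin":0},{"delta_pos":[0,0.0008,0],"spin":0},{"delta_pos":[0,0.0008,0],"spin":0}]'
```

```text
t: 13.15
tool_pos: [0.6096, 0.0384, 0.0643]
orientation: [-1.564, -2.723, 0.007]
force: [-3.2, -3.2, 3.1]
opening: 0.0001
```

```bash
python3 -m pendant '[{"delta_pos":[0,0.0005,0],"spin":0},{"delta_pos":[0,0.0008,0],"spin":0},{"delta_pos":[0,0.0008,0],"spin":0}]'
```

```text
t: 13.45
tool_pos: [0.6097, 0.0385, 0.0642]
orientation: [-1.564, -2.722, 0.009]
force: [-6.3, -3.9, 4.1]
opening: 0.0005
```

```bash
python3 -m pendant '[{"delta_pos":[0,0.0008,0],"spin":0},{"delta_pos":[0,0.001,0],"spin":0},{"delta_pos":[0,0.001,0],"spin":0},{"delta_pos":[0,0.001,0],"spin":0},{"delta_pos":[0,0.001,0],"spin":0},{"delta_pos":[0,0.001,0],"spin":0},{"delta_pos":[0,0.001,0],"spin":0}]'
python3 - <<'E'
from h import *
c=look('scene','scene9'); lever(c,'scene');marks('scene',c,['blade','bottle','meter','caliper','spare'])
I=c['color'][100:260,200:420]; cv2.imwrite('pics/scene9c.png',cv2.resize(I,None,fx=3.5,fy=3.5,interpolation=cv2.INTER_CUBIC))
c=look('top','top9'); marks('top',c,['bottle','meter','caliper','spare'])
E
python3 arc.py .36
```

```text
t: 14.15
tool_pos: [0.6098, 0.0385, 0.0642]
orientation: [-1.564, -2.721, 0.011]
force: [-8.1, -5.0, 5.5]
opening: 0.0004
scene px 306 yaw 0.3584 end [0.6478 0.0154] hubend [0.5922 0.1637]
scene blade 0.92 [0.6311 0.0482 0.1071]
scene bottle 0.88 [ 0.4391  0.1612 -0.0012]
scene meter 0.67 [ 0.7945 -0.1765  0.0014]
scene caliper 0.56 [0.7926 0.1262 0.0029]
scene spare 0.65 [ 0.4931 -0.0489  0.0024]
top meter 0.85 [ 0.7962 -0.1773 -0.    ]
top caliper 0.54 [ 0.7945  0.127  -0.    ]
top spare 0.43 [ 0.4939 -0.05   -0.0022]
t 14.7 pos [0.6098 0.0386 0.0642] yaw 0.527 F [-6.2 -4.7  6.7]
0.36 [-0.     -0.0002] spin -0.001 [0.6096 0.0385]
```

View pics/scene9c.png

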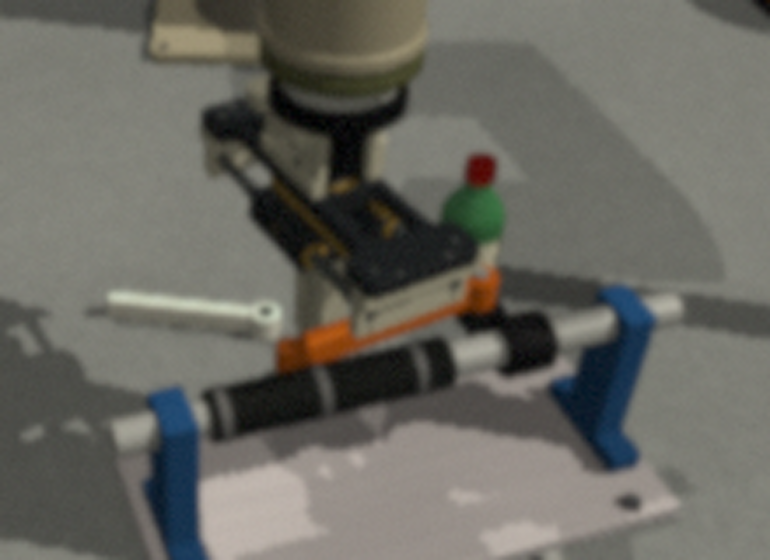

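The blade mark now gives a lever angle of about 0.36 rad. The push is steady at about 9 N and nothing else has moved, so I'll hand in.

```bash
python3 -c "
from plant import robot
print(robot.close_job()); s=robot.read_state(); print(s['t'],s['tool_pos'].round(4),s['force'].round(1))"
```

```text
the job is handed in; nothing more can be done
None
the job is handed in; nothing more can be done
```

I pressed the lever to its stop twice with the backs of the closed fingers and handed the job in while still holding it there. No verdict came back.

- **First press:** I held the lever at its stop for about a second with 7–9 N. I then released it fully, and its direction in the image was back to the starting value.
- **Second press:** the finger stopped at the same place to within about 0.4 mm. The blade mark gives a lever angle of about 0.36 rad. The push was steady at about 8–11 N at 14.7 s, just before hand-in.
- **Surroundings:** the camera shows a gap left between the lever and the grip, and I saw no sign of touching the bar. The meter, caliper and spare lever were found within about 6 mm of their first positions, which is within the network's scatter. The bottle was hidden from the top camera at the end, but the scene camera found it within about 3 mm of where it started.

**Checks that disagreed:**
- The fingertips showed about 24 mm higher in the scene camera than the reported TCP. I lowered the tool by that amount so the fingers covered the blade height either way.
- My colour-based line fit of the lever direction was unreliable with the lever pressed, because the gripper hid part of the blade. I relied on the force, the finger position and the blade mark instead.

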